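Sweep the used culture dishes into the corral

TASK

Sweep the three round lidded culture dishes lying about the bench into the low three-sided metal corral, until each lies flat and wholly inside its open mouth. Only push them gently along the bench with the fingers: do not grip, lift, tip or stack them. Leave the tape roll, marker, bottle, cup and note pad where they are.

Things in the scene. Friction and masses are not known exactly. Their poses are not given: they have to be found in the camera images.
- corral: low three-sided guard of bent aluminium sheet fixed to the bench, no floor, one long side open (the mouth, facing roughly -y of the world, +-0.25 rad). Origin: middle of the mouth line on the bench; +y points inward, x along the mouth. Inside 220 mm wide (x +-110), 120 mm deep. Walls 31 mm high. Wings at the mouth's ends flare 16 mm outward over the 23 mm before it; 2 mm foot strips outside
- dish_1: round culture dish with its lid on (clear and white, 62 mm across, 16 mm high, about 30 g), loose, flat on the bench; slides when pushed. Origin: centre of its underside. Wholly inside the corral when its centre is 31 mm or more past the mouth line
- dish_2: round culture dish with its lid on (clear and white, 62 mm across, 16 mm high, about 30 g), loose, flat on the bench; slides when pushed. Origin: centre of its underside. Wholly inside the corral when its centre is 31 mm or more past the mouth line
- dish_3: round culture dish with its lid on (clear and white, 62 mm across, 16 mm high, about 30 g), loose, flat on the bench; slides when pushed. Origin: centre of its underside. Wholly inside the corral when its centre is 31 mm or more past the mouth line
- tape_roll: bystander, leave alone: roll of label tape lying flat, a disc 69 mm across and 19 mm high with a hole in the middle (not a dish). Origin: centre of its underside
- marker: bystander, leave alone: marker pen lying on the bench, 17 x 138 x 18 mm, long along its y. Origin: centre of its underside
- stain_bottle: bystander, leave alone: small brown bottle standing beside the corral, 38 mm across, 70 mm high. Origin: centre of its underside
- cup: bystander, leave alone: screw-lid specimen cup, 66 mm across, 70 mm high. Origin: centre of its underside
- note_pad: bystander, leave alone: square note pad lying flat, 76 x 77 x 10 mm. Origin: centre of its underside
Things that resemble listed ones, but are neither listed nor needed, are in the scene too. Leave any blue look-alike of the dish_1 alone. Leave any brown or orange look-alike of the dish_2 alone.

How it is judged:
At the end, for the whole second after the job is handed in: All three dishes lie at rest flat on the bench wholly inside the corral (centre at least 28 mm past the mouth line and within the walls), and no bystander has been shifted by more than 30 mm (y of dish_1 in the frame of corral between 0.028 and 0.1 m and x of dish_1 in the frame of corral between -0.09 and 0.09 m and height (world z) of each of dish_1, dish_2, dish_3 below 0.006 m and angle between each of dish_1, dish_2, dish_3's own z axis and vertical below 0.1 rad and linear speed of each of dish_1, dish_2, dish_3 below 0.02 m/s and y of dish_2 in the frame of corral between 0.028 and 0.1 m and x of dish_2 in the frame of corral between -0.09 and 0.09 m and y of dish_3 in the frame of corral between 0.028 and 0.1 m and x of dish_3 in the frame of corral between -0.09 and 0.09 m and distance of each of tape_roll, marker, stain_bottle, cup, note_pad from where it was at the start of the episode below 0.03 m); the robot touches nothing.
It fails at once if a dish is lifted more than 12 mm off the bench, or put on top of something (height (world z) of any of dish_1, dish_2, dish_3 above 0.012 m).
It fails at once if a dish is tipped by more than 20 degrees (angle between any of dish_1, dish_2, dish_3's own z axis and vertical above 0.35 rad).
It fails at once if a dish is squeezed, gripped or pressed with more than 20 N (contact force between the fingers and dish_1 above 20 N or contact force between the fingers and dish_2 above 20 N or contact force between the fingers and dish_3 above 20 N).
It fails at once if a bystander (tape roll, marker, bottle, cup, note pad) is shifted by more than 30 mm or knocked over (distance of any of tape_roll, marker, stain_bottle, cup, note_pad from where it was at the start of the episode above 0.03 m or angle between any of stain_bottle, cup's own z axis and vertical above 0.5 rad).
It also fails if it takes over 72 s, if anything falls off the work surface, if the arm or the gripper's body presses on something with over 40 N, if the wrist force passes 120 N, or if a joint passes its speed limit or range.

ROBOT

A 6-joint arm with a two-finger parallel gripper is mounted at the origin on a cart in front of the work surface, level with it; the furniture and walls round the work are solid. World frame = base frame: x ahead of the robot, y to its left, z up, the work surface at z = 0. Lengths are in m, angles in rad, forces in N, time in s.
With the tool pointing down it reaches from about 0.35 to 1 m from the base axis. Payload 7.1 kg.
Tool frame: the origin (TCP) lies between the finger pads; the fingertips stand tcp_to_tips ahead of it and the grasp point (between the pads) lies 2 mm behind it (tcp_to_tips is the distance from the TCP to the fingertips, in m); z points along the fingers, y is the line along which they close (so a half turn about z gives the same grasp; the last joint's range is limited). The gripper opens to 85 mm and grips with 20 to 120 N. Pads are 22 mm wide; open, the fingers measure 114 mm over their backs; the gripper's body (76 mm by 85 mm) begins 54 mm behind the grasp point. The pads swing forward as they close: fully open they stand 13 mm farther back than shut.
Start: joints at [-1.201, 0.423, 1.63, -0, 1.089, -0.019], TCP at [0.237, -0.578, 0.248] pointing down, gripper open.
Joint ranges: [-3, 3], [-0.9, 2.11], [0.09, 2.58], [-1.31, 4.45], [0.11, 2.69], [-2.54, 2.54]. Speed limits (rad/s): [2.39, 2.39, 3.01, 3.14, 3.14, 3.14].

INTERFACE

Orientations are given as a rotation vector (axis times angle).
In Python, from workcell import * gives the robot as it stands.
- The arm moves only by the tool play_rows, never from a script. Its arguments are lists of equal length, an entry for each row: "turn": the turn, a rotation vector about the tool's x, y, z normalised to -1 to 1, where 1 is pi rad, a list of three; "offset": the shift along the tool's x, y, z normalised to -1 to 1, where 1 is 0.3 m, a list of three; "hand": the gripper command: -1 is shut, 1 is fully open, values between are in proportion. A call has 1 to 12 rows; each row is the pose to reach, as a shift and turn from the pose commanded when the call began, along the tool's axes at that moment, turning the shorter way round; what a row does not reach only later rows make up. A row lasts 1/12 s, in which the tool goes at most 41.7 mm and 7.16 degrees, less where a joint would pass 70% of its speed; a pose out of reach is approached as far as the arm can. A call with a number of a shift or a turn outside -1 to 1 is refused whole. A call with a gripper value outside its range is refused whole. The fingers move at their own pace and stop on an object; "squeeze" is the grip in N (left out, the last holds). Time passes only in rows, so rows that repeat a pose let the fingers close. It gives the time, the measured TCP pose, the force, the opening and the grip force at its end, in the units of the state.
- observe(): the state, without advancing time (a new reading comes with each control period).
- grab_frame(name): name is "scene" or "top"; returns a dict with "color" (384x512x3 uint8, red, green, blue), "fx", "fy", "cx", "cy" (pixels), "rvec" (rotation vector, rad) and "tvec" (3), from world to camera coordinates, as OpenCV has them. Camera axes: x right, y down, z forward; pixel columns grow to the right and rows downward; lengths in m; the calibration is good to about 2 mm. A picture is of the moment at which its call begins. There is no depth.
- sign_off(): hands the job in; it is judged then, once.
The state is a dict: "time_s": time; "joint_positions": joint angles; "joint_velocities": joint speeds; "effort": joint torques, N m; "eef_pos": TCP position; "tcp_rot": TCP orientation; "force": force on the tool from outside, world axes, zero at the start; "wrist_torque": the same for the moment, N m; "opening": finger opening in m; "grip_force": force on a finger pad.
Only numpy, scipy, OpenCV 4.12 (cv2) and the standard library are available. Lean on these libraries where they do the work, as an engineer would, in place of code of your own. Each camera call takes 0.05 s, during which the arm holds its last target. There are 200 camera calls.

## Working session

There is one attempt and no reset: what is moved stays moved. The work goes in short steps, Python scripts to look and compute and a tool call to move; the robot and the scene stay as the last step left them, time stands still between calls to the robot, and variables do not carry over. Pictures are saved under pics/ and viewed, at most 10 in all, crops included, and the job is handed in when it is done.

Besides the shell and the picture viewer there is one more tool, called after "Request:" as name(argument=value, ...) on one line, values as JSON. play_rows: Moves the arm, as the interface text tells. Its arguments: {"type":"object","properties":{"turn":{"type":"array"},"offset":{"type":"array"},"hand":{"type":"array"},"squeeze":{"type":"number"}},"required":["turn","offset","hand"]}

```bash
mkdir -p pics; ls
python3 - <<'E'
from workcell import *
import cv2
s=observe();print(s)
for n in("top","scene"):
    f=grab_frame(n);print(n,f["fx"],f["cx"],f["cy"],f["rvec"],f["tvec"])
    cv2.imwrite(f"pics/{n}0.png",cv2.resize(f["color"][:,:,::-1],(800,600),interpolation=cv2.INTER_CUBIC))
E
```

```text
pics
{'time_s': 0.0, 'joint_positions': array([-1.20100784e+00,  4.23853965e-01,  1.63071136e+00, -2.04864088e-05,
        1.08862220e+00, -1.89849326e-02]), 'joint_velocities': array([-3.43052885e-05,  3.27115526e-04, -3.23965238e-04, -1.11077084e-03,
       -1.54660554e-04, -2.51445040e-04]), 'effort': array([-1.94085369e-04, -5.57387996e+01, -2.81735229e+01, -1.74870279e-04,
        7.26145052e-03, -2.16928214e-06]), 'eef_pos': array([ 0.23674116, -0.57784445,  0.2475291 ]), 'tcp_rot': array([-3.08088427e+00, -6.06557125e-01,  4.64999568e-04]), 'force': array([-0.30726377,  0.44612391, -0.1558855 ]), 'wrist_torque': array([-0.01215726,  0.00296301, -0.03161004]), 'grip_force': 0.0, 'opening': 0.08524850289379098}
top 350.24196385761235 253.6717357690205 194.23496440735198 [ 2.14258463 -2.09640258  0.14222935] [-0.00651079  0.5048933   0.99324785]
scene 436.23661973312505 258.56124858386386 194.10323098491702 [ 0.66064786 -2.40093283  1.4090591 ] [0.46119023 0.17484276 1.27707823]
```

View pics/top0.png

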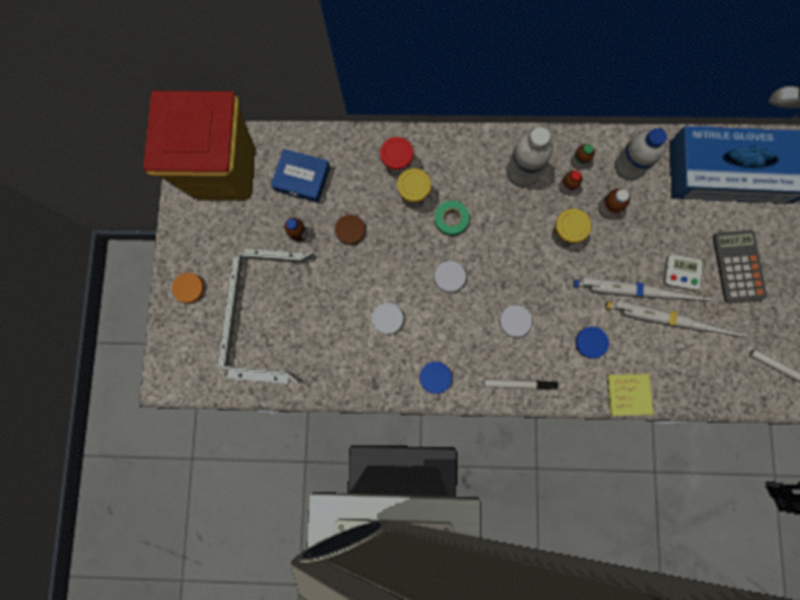

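View pics/scene0.png

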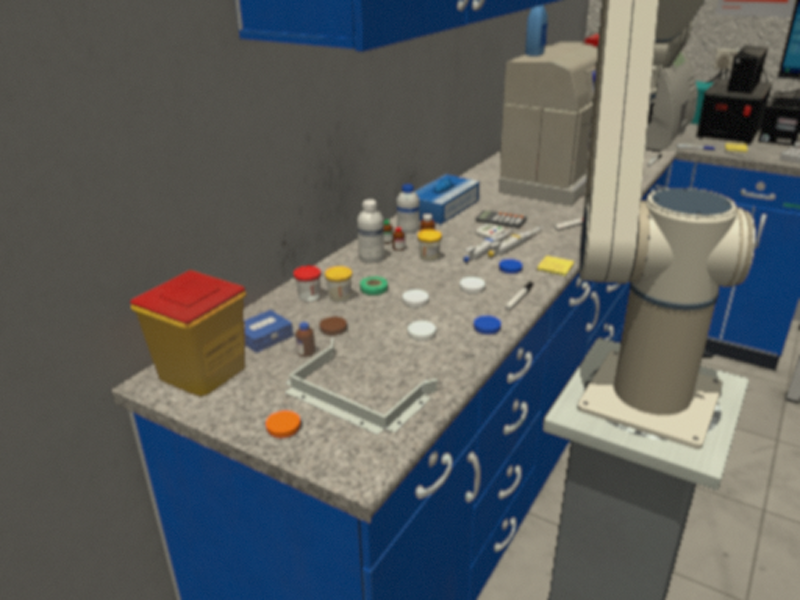

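In the top view (800x600) there are three white discs at (450,277), (388,319) and (516,321), which fit the dishes. The blue (436,377), (592,342), brown (350,229) and orange (187,288) discs are look-alikes. The corral is at the left, with its mouth between about (312,257) and (298,380). The white discs sit in the open, and the marker is at (520,384).

```bash
cat > h.py <<'E'
from workcell import *
import cv2, numpy as np
from scipy.spatial.transform import Rotation as R
def ray(f,uv,z):
    Rm=R.from_rotvec(f["rvec"]).as_matrix(); c=-Rm.T@f["tvec"]
    d=Rm.T@np.array([(uv[0]-f["cx"])/f["fx"],(uv[1]-f["cy"])/f["fy"],1]); return c+d*(z-c[2])/d[2]
def dishes(f):
    h=cv2.cvtColor(f["color"],cv2.COLOR_RGB2HSV)
    m=((h[...,1]<45)&(h[...,2]>165)).astype(np.uint8)
    out=[]
    for c in cv2.findContours(m,cv2.RETR_EXTERNAL,cv2.CHAIN_APPROX_NONE)[0]:
        if cv2.contourArea(c)<60: continue
        (u,v),r=cv2.minEnclosingCircle(c); M=cv2.moments(c); u,v=M["m10"]/M["m00"],M["m01"]/M["m00"]
        out.append((np.round([u,v,r],1),cv2.contourArea(c),np.round(ray(f,(u,v),.016),3)))
    return out
E
python3 - <<'E'
from h import *
f=grab_frame("top")
for d in dishes(f): print(*d)
k=.64
for n,p,z in [("cornerA",(238,255),.031),("cornerB",(224,368),.031),("endA",(300,256),.031),("tipA",(313,257),.031),("endB",(288,377),.031),("tipB",(299,381),.031),("tape",(452,217),.019),("blue1",(436,377),.016),("blue2",(592,342),.016),("brown",(350,229),.016),("marker tipL",(485,384),.01),("marker R",(557,385),.01),("bottle",(292,228),.07),("cupY",(414,185),.07),("pipette",(576,284),.01)]:
    print(n,ray(f,np.array(p)*k,z).round(3))
g=f["color"][140:260,130:370,::-1]
cv2.imwrite("pics/crop1.png",cv2.resize(g,(800,400),interpolation=cv2.INTER_CUBIC))
E
```

```text
cornerA [0.597 0.318 0.031]
cornerB [0.377 0.328 0.031]
endA [0.597 0.195 0.031]
tipA [0.596 0.17  0.031]
endB [0.363 0.205 0.031]
tipB [0.356 0.184 0.031]
tape [ 0.685 -0.101  0.019]
blue1 [ 0.37  -0.073  0.016]
blue2 [ 0.442 -0.368  0.016]
brown [0.658 0.101 0.016]
marker tipL [ 0.359 -0.166  0.01 ]
marker R [ 0.36  -0.301  0.01 ]
bottle [0.641 0.205 0.07 ]
cupY [ 0.73  -0.025  0.07 ]
pipette [ 0.555 -0.343  0.01 ]
```

View pics/crop1.png

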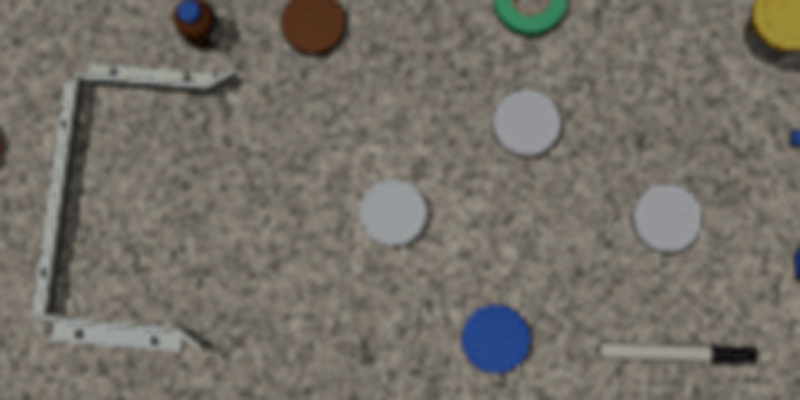

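The crop shows three uniform white, round discs at crop pixels (394,213), (527,123) and (667,218). They match the dishes, with no blue or brown tint, and all three are clear of neighbours. The mask missed them, so I'll loosen it and then move.

```bash
cat >> h.py <<'E'
def dishes(f):
    h=cv2.cvtColor(f["color"],cv2.COLOR_RGB2HSV); out=[]
    m=((h[...,1]<60)&(h[...,2]>140)).astype(np.uint8); m=cv2.morphologyEx(m,cv2.MORPH_OPEN,np.ones((5,5)))
    for c in cv2.findContours(m,cv2.RETR_EXTERNAL,cv2.CHAIN_APPROX_NONE)[0]:
        (u,v),r=cv2.minEnclosingCircle(c); p=ray(f,(u,v),.016)
        if 7<r<14 and .3<p[0]<.75 and -.35<p[1]<.35: out.append((np.round([u,v,r],1),cv2.contourArea(c),p.round(3)))
    return out
def rows(*pts):  # world (x,y,z,yaw of tool x) -> normalised offset & turn
    s=observe(); T=R.from_rotvec(s["tcp_rot"]); X=T.as_matrix()[:,0]
    print("t",round(s["time_s"],2),"pos",s["eef_pos"].round(4),"yaw",np.arctan2(X[1],X[0]).round(3))
    for p in pts:
        c,n=np.cos(p[3]),np.sin(p[3]); D=R.from_matrix(np.array([[c,n,0],[n,-c,0],[0,0,-1]]))
        print(p,"off",(T.inv().apply(np.array(p[:3])-s["eef_pos"])/.3).round(3),"turn",((T.inv()*D).as_rotvec()/np.pi).round(4))
E
python3 - <<'E'
from h import *
import h
print("tips",tcp_to_tips if "tcp_to_tips" in globals() else [n for n in dir(h) if not n.startswith("_")])
f=grab_frame("top")
for d in dishes(f): print(*d)
for p in [(388,319),(450,277),(516,321)]: print(ray(f,np.array(p)*.64,.016).round(3))
g=f["color"]; print(g[204,248],g[177,288],g[205,330],g[190,270])
E
```

```text
tips 0.017
[164.5 240.5   9.8] 91.5 [0.364 0.269 0.016]
[330.2 204.2   9.7] 252.5 [ 0.483 -0.225  0.016]
[246.9 203.2   9.7] 252.5 [0.481 0.025 0.016]
[287.7 176.1   9.2] 234.0 [ 0.567 -0.097  0.016]
[0.479 0.021 0.016]
[ 0.564 -0.098  0.016]
[ 0.48  -0.225  0.016]
[150 153 155] [150 149 153] [150 149 154] [116 110 102]
```

Run:
```python
from h import *
rows((.499,-.048,.12,1.833))
```

```text
t 0.2 pos [ 0.2368 -0.578   0.2478] yaw 0.389
(0.499, -0.048, 0.12, 1.833) off [ 1.478 -1.303  0.427] turn [-2.000e-04 -2.000e-04 -4.597e-01]
```

Request:
play_rows(turn=[[0,0,-0.46],[0,0,-0.46],[0,0,-0.46],[0,0,-0.46],[0,0,-0.46],[0,0,-0.46],[0,0,-0.46],[0,0,-0.46],[0,0,-0.46],[0,0,-0.46],[0,0,-0.46],[0,0,-0.46]], offset=[[0.96,-0.85,0.2],[0.96,-0.85,0.2],[0.96,-0.85,0.2],[0.96,-0.85,0.2],[0.96,-0.85,0.2],[0.96,-0.85,0.2],[0.96,-0.85,0.2],[0.96,-0.85,0.2],[0.96,-0.85,0.2],[0.96,-0.85,0.2],[0.96,-0.85,0.2],[0.96,-0.85,0.2]], hand=[-0.18,-0.18,-0.18,-0.18,-0.18,-0.18,-0.18,-0.18,-0.18,-0.18,-0.18,-0.18])

```text
time_s: 1.2
eef_pos: [0.4072, -0.2317, 0.1881]
tcp_rot: [-1.899, -2.502, 0.0]
force: [-0.1, -0.4, 0.5]
opening: 0.0348
grip_force: 0.0
```

Run:
```python
from h import *
print(observe()["opening"])
rows((.499,-.048,.12,1.833),(.499,-.048,.035,1.833))
```

```text
0.03481189877036147
t 1.2 pos [ 0.4072 -0.2317  0.1881] yaw 1.843
(0.499, -0.048, 0.12, 1.833) off [0.507 0.46  0.227] turn [-0.0001 -0.0002  0.0033]
(0.499, -0.048, 0.035, 1.833) off [0.507 0.46  0.51 ] turn [-0.0001 -0.0002  0.0033]
```

Request:
play_rows(turn=[[0,0,0],[0,0,0],[0,0,0],[0,0,0],[0,0,0],[0,0,0],[0,0,0],[0,0,0],[0,0,0],[0,0,0],[0,0,0]], offset=[[0.507,0.46,0.227],[0.507,0.46,0.227],[0.507,0.46,0.227],[0.507,0.46,0.227],[0.507,0.46,0.227],[0.507,0.46,0.227],[0.507,0.46,0.32],[0.507,0.46,0.42],[0.507,0.46,0.5],[0.507,0.46,0.51],[0.507,0.46,0.51]], hand=[-0.18,-0.18,-0.18,-0.18,-0.18,-0.18,-0.18,-0.18,-0.18,-0.18,-0.18])

```text
time_s: 2.12
eef_pos: [0.4993, -0.0505, 0.0343]
tcp_rot: [-1.909, -2.491, 0.003]
force: [0.3, 0.1, 0.3]
opening: 0.0347
grip_force: 0.0
```

Run:
```python
from h import *
f=grab_frame("top")
for d in dishes(f): print(*d)
g=grab_frame("scene")["color"][150:280,170:330,::-1]
cv2.imwrite("pics/s1.png",cv2.resize(g,(800,650*800//800))[:600])
rows()
```

```text
t 2.22 pos [ 0.501  -0.0507  0.0362] yaw 1.834
```

View pics/s1.png

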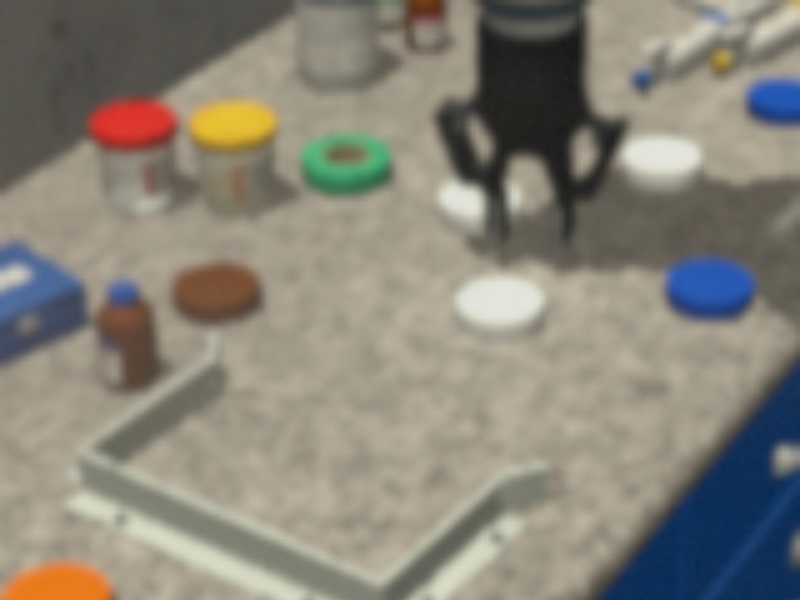

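The fingers are behind dish (crop px (500,303)), with the tips clear of the bench. Lower and start pushing.

Request:
play_rows(turn=[[0,0,0],[0,0,0],[0,0,0],[0,0,0],[0,0,0]], offset=[[0,0,0.02],[0,0,0.043],[0.03,0,0.043],[0.07,0,0.043],[0.09,0,0.043]], hand=[-0.18,-0.18,-0.18,-0.18,-0.18])

```text
time_s: 2.63
eef_pos: [0.4926, -0.023, 0.0226]
tcp_rot: [-1.91, -2.493, 0.0]
force: [-0.3, -0.2, 0.0]
opening: 0.035
grip_force: 0.0
```

Run:
```python
from h import *
rows((.422,.232,.022,1.838))
```

```text
t 2.63 pos [ 0.4926 -0.023   0.0226] yaw 1.834
(0.422, 0.232, 0.022, 1.838) off [ 0.882 -0.006  0.002] turn [-0.0002 -0.0001 -0.0013]
```

Request:
play_rows(turn=[[0,0,0],[0,0,0],[0,0,0],[0,0,0],[0,0,0],[0,0,0],[0,0,0],[0,0,0],[0,0,0],[0,0,0],[0,0,0],[0,0,0]], offset=[[0.02,0,0],[0.05,0,0],[0.09,0,0],[0.135,0,0],[0.18,0,0],[0.225,0,0],[0.27,0,0],[0.315,0,0],[0.36,0,0],[0.405,0,0],[0.43,0,0],[0.45,0,0]], hand=[-0.18,-0.18,-0.18,-0.18,-0.18,-0.18,-0.18,-0.18,-0.18,-0.18,-0.18,-0.18])

```text
time_s: 3.63
eef_pos: [0.4578, 0.1072, 0.0225]
tcp_rot: [-1.909, -2.495, 0.0]
force: [-0.6, -0.2, 0.4]
opening: 0.0353
grip_force: 0.1
```

Run:
```python
from h import *
rows((.422,.232,.022,1.838))
f=grab_frame("scene")
h=cv2.cvtColor(f["color"],cv2.COLOR_RGB2HSV)
g=f["color"][170:300,170:330,::-1]
cv2.imwrite("pics/s2.png",cv2.resize(g,(640,520)))
```

```text
t 3.63 pos [0.4578 0.1072 0.0225] yaw 1.835
(0.422, 0.232, 0.022, 1.838) off [ 0.433 -0.007  0.002] turn [-0.      0.     -0.0009]
```

View pics/s2.png

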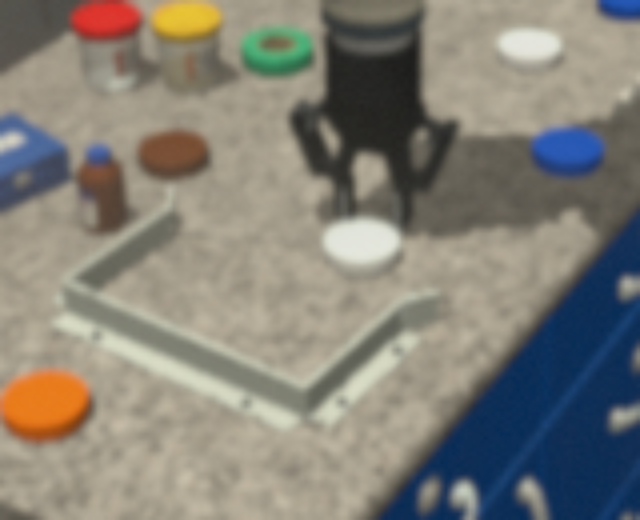

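The dish (361,243) is cradled between both fingers and heading into the mouth. I'll continue to the target, then back off and lift.

Request:
play_rows(turn=[[0,0,0],[0,0,0],[0,0,0],[0,0,0],[0,0,0],[0,0,0],[0,0,0],[0,0,0],[0,0,0],[0,0,0],[0,0,0],[0,0,0]], offset=[[0.03,0,0],[0.07,0,0],[0.115,0,0],[0.16,0,0],[0.205,0,0],[0.25,0,0],[0.295,0,0],[0.335,0,0],[0.37,0,0],[0.395,0,0],[0.415,0,0],[0.425,0,0]], hand=[-0.18,-0.18,-0.18,-0.18,-0.18,-0.18,-0.18,-0.18,-0.18,-0.18,-0.18,-0.18])

```text
time_s: 4.68
eef_pos: [0.425, 0.2297, 0.0224]
tcp_rot: [1.91, 2.494, 0.0]
force: [-0.7, 0.6, 0.6]
opening: 0.0352
grip_force: 0.1
```

Request:
play_rows(turn=[[0,0,0],[0,0,0],[0,0,0],[0,0,0],[0,0,0],[0,0,0],[0,0,0],[0,0,0]], offset=[[-0.03,0,0],[-0.12,0,0],[-0.15,0,-0.1],[-0.18,0,-0.23],[-0.2,0,-0.33],[-0.3,0,-0.33],[-0.4,0,-0.33],[-0.4,0,-0.33]], hand=[-0.18,-0.18,-0.18,-0.18,-0.18,-0.18,-0.18,-0.18])

```text
time_s: 5.35
eef_pos: [0.4576, 0.1093, 0.1223]
tcp_rot: [1.913, 2.489, 0.001]
force: [0.2, -0.5, 0.2]
opening: 0.0348
grip_force: 0.0
```

Run:
```python
from h import *
for n in("scene","top"):
    for d in dishes(grab_frame(n)): print(n,*d)
# D_b: (.565,-.098)->(.539,.25)
import math
b=np.array([.565,-.098]);t=np.array([.539,.255]);u=(t-b)/np.linalg.norm(t-b);a=math.atan2(u[1],u[0]);p=b-.075*u
print(u,a,p,t-.037*u)
rows((p[0],p[1],.12,a),(p[0],p[1],.022,a))
```

```text
top [329.8 204.6   9.9] 273.5 [ 0.482 -0.224  0.016]
top [287.3 176.    9.7] 256.0 [ 0.568 -0.096  0.016]
[-0.07345541  0.9972985 ] 1.6443179586542667 [ 0.57050916 -0.17279739] [0.54171785 0.21809996]
t 5.45 pos [0.4565 0.1116 0.1216] yaw 1.831
(np.float64(0.5705091560311538), np.float64(-0.17279738765374364), 0.12, 1.6443179586542667) off [-1.014  0.124  0.005] turn [ 0.     -0.      0.0593]
(np.float64(0.5705091560311538), np.float64(-0.17279738765374364), 0.022, 1.6443179586542667) off [-1.014  0.124  0.332] turn [ 0.     -0.      0.0593]
```

Request:
play_rows(turn=[[0,0,0.06],[0,0,0.06],[0,0,0.06],[0,0,0.06],[0,0,0.06],[0,0,0.06],[0,0,0.06],[0,0,0.06],[0,0,0.06],[0,0,0.06],[0,0,0.06],[0,0,0.06]], offset=[[-0.99,0.13,0],[-0.99,0.13,0],[-0.99,0.13,0],[-0.99,0.13,0],[-0.99,0.13,0],[-0.99,0.13,0],[-0.99,0.13,0],[-0.99,0.13,0],[-0.99,0.13,0.1],[-0.99,0.13,0.2],[-0.99,0.13,0.26],[-0.99,0.13,0.26]], hand=[-0.18,-0.18,-0.18,-0.18,-0.18,-0.18,-0.18,-0.18,-0.18,-0.18,-0.18,-0.18])

```text
time_s: 6.45
eef_pos: [0.568, -0.1618, 0.0392]
tcp_rot: [-2.132, -2.298, 0.005]
force: [-1.7, 0.8, -0.2]
opening: 0.0353
grip_force: 0.0
```

Run:
```python
from h import *
for d in dishes(grab_frame("top")): print(*d)
rows((.572,-.171,.022,1.648),(.542,.216,.022,1.648))
```

```text
t 6.5 pos [ 0.5694 -0.1622  0.0412] yaw 1.646
(0.572, -0.171, 0.022, 1.648) off [-0.03   0.007  0.064] turn [-0.0016 -0.0007 -0.0006]
(0.542, 0.216, 0.022, 1.648) off [1.264 0.004 0.067] turn [-0.0016 -0.0007 -0.0006]
```

Request:
play_rows(turn=[[0,0,0],[0,0,0],[0,0,0],[0,0,0],[0,0,0],[0,0,0],[0,0,0],[0,0,0],[0,0,0],[0,0,0],[0,0,0],[0,0,0]], offset=[[0,0.005,0.03],[0,0.005,0.058],[0.0,0.005,0.062],[0.04,0.005,0.062],[0.07,0.005,0.062],[0.1,0.005,0.062],[0.13,0.005,0.062],[0.17,0.005,0.062],[0.215,0.005,0.062],[0.26,0.005,0.062],[0.305,0.005,0.062],[0.35,0.005,0.062]], hand=[-0.18,-0.18,-0.18,-0.18,-0.18,-0.18,-0.18,-0.18,-0.18,-0.18,-0.18,-0.18])

```text
time_s: 7.5
eef_pos: [0.5648, -0.057, 0.0249]
tcp_rot: [2.137, 2.303, 0.0]
force: [0.5, -0.1, 0.4]
opening: 0.035
grip_force: 0.3
```

Request:
play_rows(turn=[[0,0,0],[0,0,0],[0,0,0],[0,0,0],[0,0,0],[0,0,0],[0,0,0],[0,0,0],[0,0,0],[0,0,0],[0,0,0],[0,0,0]], offset=[[0.045,0,0],[0.09,0,0],[0.135,0,0],[0.18,0,0],[0.225,0,0],[0.27,0,0],[0.315,0,0],[0.36,0,0],[0.405,0,0],[0.445,0,0],[0.475,0,0],[0.5,0,0]], hand=[-0.18,-0.18,-0.18,-0.18,-0.18,-0.18,-0.18,-0.18,-0.18,-0.18,-0.18,-0.18])

```text
time_s: 8.5
eef_pos: [0.5536, 0.0922, 0.0248]
tcp_rot: [-2.136, -2.303, 0.0]
force: [0.2, -0.9, 0.5]
opening: 0.0349
grip_force: 0.3
```

Run:
```python
from h import *
rows((.542,.216,.022,1.648))
f=grab_frame("scene")
g=f["color"][170:300,170:330,::-1]
cv2.imwrite("pics/s3.png",cv2.resize(g,(640,520)))
```

```text
t 8.5 pos [0.5536 0.0922 0.0248] yaw 1.646
(0.542, 0.216, 0.022, 1.648) off [ 0.414 -0.008  0.009] turn [-0.     -0.     -0.0006]
```

View pics/s3.png

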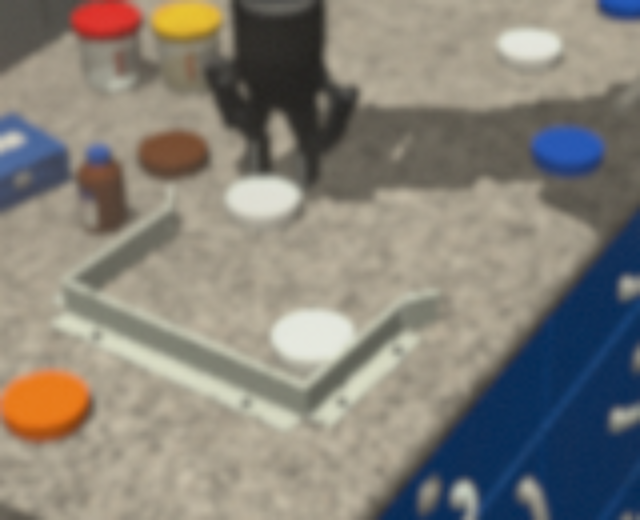

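D_a (312,336) lies inside the corral, and D_b (263,200) is cradled at the mouth. The linkage should clear the bottle (103,187) by about 20 mm.

Request:
play_rows(turn=[[0,0,0],[0,0,0],[0,0,0],[0,0,0],[0,0,0],[0,0,0],[0,0,0],[0,0,0],[0,0,0],[0,0,0],[0,0,0],[0,0,0]], offset=[[0.03,0,0],[0.07,-0.002,0],[0.11,-0.004,0],[0.15,-0.006,0],[0.19,-0.008,0],[0.23,-0.008,0],[0.27,-0.008,0],[0.31,-0.008,0],[0.345,-0.008,0],[0.37,-0.008,0],[0.385,-0.008,0],[0.395,-0.008,0]], hand=[-0.18,-0.18,-0.18,-0.18,-0.18,-0.18,-0.18,-0.18,-0.18,-0.18,-0.18,-0.18])

```text
time_s: 9.55
eef_pos: [0.5425, 0.2097, 0.0248]
tcp_rot: [2.136, 2.303, 0.0]
force: [0.6, -0.4, 0.2]
opening: 0.0349
grip_force: 0.1
```

Request:
play_rows(turn=[[0,0,0],[0,0,0],[0,0,0],[0,0,0],[0,0,0],[0,0,0],[0,0,0],[0,0,0],[0,0,0],[0,0,0],[0,0,0],[0,0,0]], offset=[[-0.03,0,0],[-0.12,0,0],[-0.17,0,-0.1],[-0.2,0,-0.23],[-0.25,0,-0.33],[-0.38,0,-0.33],[-0.51,0,-0.33],[-0.64,0,-0.33],[-0.77,0,-0.33],[-0.9,0,-0.33],[-1,0,-0.33],[-1,0,-0.33]], hand=[-0.18,-0.18,-0.18,-0.18,-0.18,-0.18,-0.18,-0.18,-0.18,-0.18,-0.18,-0.18])

```text
time_s: 10.55
eef_pos: [0.565, -0.0963, 0.1241]
tcp_rot: [2.142, 2.296, -0.0]
force: [-0.3, 0.3, 0.5]
opening: 0.0353
grip_force: 0.0
```

Run:
```python
from h import *
f=grab_frame("top")
for d in dishes(f): print(*d)
f2=grab_frame("scene")
for d in dishes(f2): print("s",*d)
a=cv2.resize(f["color"][130:260,130:290,::-1],(400,325),interpolation=2)
b=cv2.resize(f2["color"][170:300,170:330,::-1],(400,325),interpolation=2)
cv2.imwrite("pics/s4.png",np.hstack([a,b]))
rows()
```

```text
[167.  222.5   8.7] 134.0 [0.418 0.265 0.016]
[174.7 183.1   9.2] 230.5 [0.539 0.249 0.016]
t 10.65 pos [ 0.5643 -0.0923  0.1237] yaw 1.642
```

View pics/s4.png

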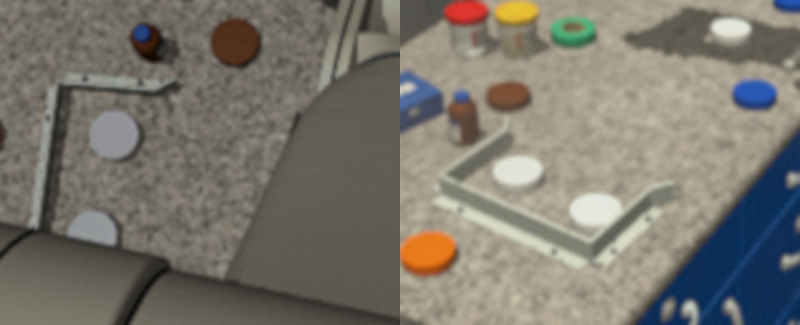

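D_b at top-crop (113,135) and D_a (93,235) are both well inside, and the bottle and brown disc have not moved. D_c goes in the middle.

Run:
```python
from h import *
rows((.483,-.293,.12,1.588),(.483,-.293,.04,1.588))
```

```text
t 10.65 pos [ 0.5643 -0.0923  0.1237] yaw 1.642
(0.483, -0.293, 0.12, 1.588) off [-0.648 -0.318  0.012] turn [-0.0001 -0.      0.0171]
(0.483, -0.293, 0.04, 1.588) off [-0.648 -0.318  0.279] turn [-0.0001 -0.      0.0171]
```

Request:
play_rows(turn=[[0,0,0.017],[0,0,0.017],[0,0,0.017],[0,0,0.017],[0,0,0.017],[0,0,0.017],[0,0,0.017],[0,0,0.017],[0,0,0.017],[0,0,0.017],[0,0,0.017]], offset=[[-0.65,-0.32,0.01],[-0.65,-0.32,0.01],[-0.65,-0.32,0.01],[-0.65,-0.32,0.01],[-0.65,-0.32,0.01],[-0.65,-0.32,0.01],[-0.65,-0.32,0.01],[-0.65,-0.32,0.1],[-0.65,-0.32,0.2],[-0.65,-0.32,0.28],[-0.65,-0.32,0.28]], hand=[-0.18,-0.18,-0.18,-0.18,-0.18,-0.18,-0.18,-0.18,-0.18,-0.18,-0.18])

```text
time_s: 11.57
eef_pos: [0.4816, -0.2881, 0.0358]
tcp_rot: [-2.19, -2.241, 0.002]
force: [-1.5, 0.7, 0.3]
opening: 0.0347
grip_force: 0.0
```

Run:
```python
from h import *
f=grab_frame("top")
for d in dishes(f): print(*d)
rows((.483,-.293,.024,1.588),(.474,.205,.024,1.588))
```

```text
[166.7 224.    8.8] 200.0 [0.413 0.265 0.016]
t 11.62 pos [ 0.4826 -0.2889  0.0378] yaw 1.594
(0.483, -0.293, 0.024, 1.588) off [-0.014  0.001  0.046] turn [-0.0015 -0.0011  0.0019]
(0.474, 0.205, 0.024, 1.588) off [1.646 0.01  0.052] turn [-0.0015 -0.0011  0.0019]
```

Request:
play_rows(turn=[[0,0,0],[0,0,0],[0,0,0],[0,0,0],[0,0,0],[0,0,0],[0,0,0],[0,0,0],[0,0,0],[0,0,0],[0,0,0],[0,0,0]], offset=[[0,0,0.025],[0,0,0.046],[0.0,0,0.048],[0.03,0,0.048],[0.06,0,0.048],[0.09,0.001,0.048],[0.12,0.001,0.048],[0.16,0.001,0.048],[0.205,0.001,0.048],[0.25,0.002,0.048],[0.295,0.002,0.048],[0.34,0.002,0.048]], hand=[-0.18,-0.18,-0.18,-0.18,-0.18,-0.18,-0.18,-0.18,-0.18,-0.18,-0.18,-0.18])

```text
time_s: 12.62
eef_pos: [0.482, -0.1882, 0.0255]
tcp_rot: [-2.197, -2.245, 0.0]
force: [0.7, -0.8, -0.5]
opening: 0.0352
grip_force: 0.3
```

Request:
play_rows(turn=[[0,0,0],[0,0,0],[0,0,0],[0,0,0],[0,0,0],[0,0,0],[0,0,0],[0,0,0],[0,0,0],[0,0,0],[0,0,0],[0,0,0]], offset=[[0.045,0,0],[0.09,0,0],[0.135,0,0],[0.18,0,0],[0.225,0,0],[0.27,0,0],[0.315,0,0],[0.36,0,0],[0.405,0,0],[0.45,0,0],[0.495,0,0],[0.54,0,0]], hand=[-0.18,-0.18,-0.18,-0.18,-0.18,-0.18,-0.18,-0.18,-0.18,-0.18,-0.18,-0.18])

```text
time_s: 13.62
eef_pos: [0.4784, -0.0265, 0.0254]
tcp_rot: [-2.198, -2.245, 0.0]
force: [0.5, -0.9, -0.6]
opening: 0.0348
grip_force: 0.3
```

Request:
play_rows(turn=[[0,0,0],[0,0,0],[0,0,0],[0,0,0],[0,0,0],[0,0,0],[0,0,0],[0,0,0],[0,0,0],[0,0,0],[0,0,0],[0,0,0]], offset=[[0.045,0,0],[0.09,0,0],[0.135,0,0],[0.18,0,0],[0.225,0,0],[0.27,0,0],[0.315,0,0],[0.36,0,0],[0.39,0,0],[0.415,0,0],[0.435,0,0],[0.45,0,0]], hand=[-0.18,-0.18,-0.18,-0.18,-0.18,-0.18,-0.18,-0.18,-0.18,-0.18,-0.18,-0.18])

```text
time_s: 14.62
eef_pos: [0.4757, 0.1078, 0.0254]
tcp_rot: [-2.197, -2.245, 0.0]
force: [0.2, 0.1, 0.3]
opening: 0.0352
grip_force: 0.2
```

Run:
```python
from h import *
rows((.474,.205,.024,1.588))
f2=grab_frame("scene")
for d in dishes(f2): print("s",*d)
cv2.imwrite("pics/s5.png",cv2.resize(f2["color"][170:300,170:330,::-1],(640,520),interpolation=2))
```

```text
t 14.62 pos [0.4757 0.1078 0.0254] yaw 1.592
(0.474, 0.205, 0.024, 1.588) off [0.324 0.001 0.005] turn [-0.      0.      0.0014]
```

View pics/s5.png

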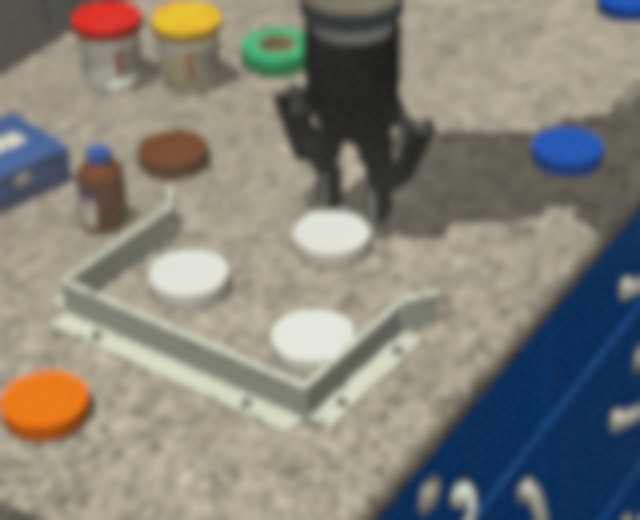

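The dish D_c (331,235) is cradled and lined up with the gap between the other two (188,276) and (312,336).

Request:
play_rows(turn=[[0,0,0],[0,0,0],[0,0,0],[0,0,0],[0,0,0],[0,0,0],[0,0,0],[0,0,0],[0,0,0],[0,0,0],[0,0,0],[0,0,0]], offset=[[0.03,0,0],[0.065,0,0],[0.1,0,0],[0.135,0,0],[0.17,0,0],[0.205,0,0],[0.235,0,0],[0.265,0,0],[0.29,0,0],[0.31,0,0],[0.32,0,0],[0.325,0,0]], hand=[-0.18,-0.18,-0.18,-0.18,-0.18,-0.18,-0.18,-0.18,-0.18,-0.18,-0.18,-0.18])

```text
time_s: 15.67
eef_pos: [0.4738, 0.2051, 0.0254]
tcp_rot: [2.197, 2.245, 0.0]
force: [-0.5, -0.3, 0.5]
opening: 0.0351
grip_force: 0.1
```

Request:
play_rows(turn=[[0,0,0],[0,0,0],[0,0,0],[0,0,0],[0,0,0],[0,0,0],[0,0,0],[0,0,0],[0,0,0],[0,0,0],[0,0,0],[0,0,0]], offset=[[-0.03,0,0],[-0.12,0,0],[-0.17,0,-0.1],[-0.2,0,-0.23],[-0.25,0,-0.33],[-0.38,0,-0.4],[-0.51,0,-0.4],[-0.64,0,-0.4],[-0.77,0,-0.4],[-0.9,0,-0.4],[-1,0,-0.4],[-1,0,-0.4]], hand=[-0.18,-0.18,-0.18,-0.18,-0.18,-0.18,-0.18,-0.18,-0.18,-0.18,-0.18,-0.18])

```text
time_s: 16.67
eef_pos: [0.4799, -0.1006, 0.1457]
tcp_rot: [2.202, 2.238, -0.0]
force: [0.6, 0.6, -0.2]
opening: 0.0346
grip_force: 0.0
```

Request:
play_rows(turn=[[0,0,0],[0,0,0],[0,0,0],[0,0,0],[0,0,0],[0,0,0],[0,0,0],[0,0,0],[0,0,0],[0,0,0]], offset=[[-0.9,0,-0.2],[-0.9,0,-0.2],[-0.9,0,-0.2],[-0.9,0,-0.2],[-0.9,0,-0.2],[-0.9,0,-0.2],[-0.9,0,-0.2],[-0.9,0,-0.2],[-0.9,0,-0.2],[-0.9,0,-0.2]], hand=[-0.18,-0.18,-0.18,-0.18,-0.18,-0.18,-0.18,-0.18,-0.18,-0.18])

```text
time_s: 17.5
eef_pos: [0.4848, -0.3646, 0.2047]
tcp_rot: [-2.197, -2.243, 0.0]
force: [-0.4, -0.8, -0.3]
opening: 0.035
grip_force: 0.0
```

Run:
```python
from h import *
f=grab_frame("top"); f2=grab_frame("scene")
o=np.array([.478,.203]);X=np.array([.997,-.07]);Y=np.array([.07,.997])
for d in dishes(f): p=d[2][:2]-o; print(*d,"corral",(p@X).round(3),(p@Y).round(3))
a=cv2.resize(f["color"][130:260,130:290,::-1],(400,325),interpolation=2)
b=cv2.resize(f2["color"][170:300,170:330,::-1],(400,325),interpolation=2)
cv2.imwrite("pics/s6.png",np.hstack([a,b]))
rows()
```

```text
[164.5 240.   10. ] 105.0 [0.365 0.269 0.016] corral -0.117 0.058
[165.9 224.1   9.9] 265.5 [0.413 0.267 0.016] corral -0.069 0.059
[174.8 205.    9.7] 263.0 [0.472 0.244 0.016] corral -0.009 0.04
[174.9 183.4   9.6] 243.5 [0.538 0.248 0.016] corral 0.057 0.049
t 17.6 pos [ 0.4852 -0.3638  0.2048] yaw 1.593
```

View pics/s6.png

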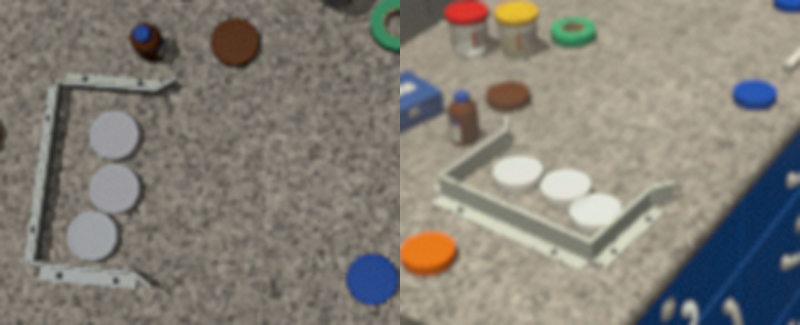

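The top crop shows all three dishes flat inside, at (113,135), (115,189) and (93,235). The shallowest is about 40 mm past the mouth, and the bystanders have not moved. Hand in.

```bash
python3 -c "
from workcell import *
print(sign_off())"
```

```text
the job is handed in; nothing more can be done
None
```

I pushed all three dishes flat into the corral, with centres measured about 40, 49 and 59 mm past the mouth line (28 mm needed). I saw no bystander move in the views I checked, and I handed the job in at about 18 s; no verdict came back.

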